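# Hang the bench-in-use sign on its screw

## Task

A measurement is about to start on this desk: take the yellow sign out of the wooden rack and hang it on the screw of the white board, by passing its keyhole over the screw head and letting it down until the screw sits at the top of the narrow slot. Leave it hanging there freely and upright, and leave the green sign standing in the rack.

Things in the scene. Friction and masses are not known exactly. Their poses are not given: they have to be found in the camera images.
- yellow_handle (a point): In mm: centre of the black handle (24 wide y, 22 thick x, 46 high) on top of a loose yellow sign, 0.15 kg: an upright plate 110 wide (y), 130 tall (z), 6 thick (x; -x is its front). This point is 22.5 above the plate's top edge, 152.5 above its lower edge. Stands 25 deep, 1 play, in either slot of a fixed wooden rack (60x280x35, slots side by side, 150 apart); lifts straight out.
- yellow_slot (a point): Seat of the yellow sign's keyhole: where the screw's axis lies when it hangs, mid-thickness, 48 mm below the handle centre, same axes. The keyhole goes right through: a round hole of 40 mm diameter, centred 34.5 mm below this point, narrows upward at 45 degrees into a vertical slot 11 mm wide that ends 3.5 mm above this point.
- screw (a point): In mm: on the axis of a level dark screw, 135 above the desk, midway between its head and an upright white board (160 wide, 18 thick, top at 150; steel foot 35 out in front; all fixed). x points into the board along the screw, y left along the board, z up. Board face 11 on in +x. Shank 7 diameter; head 18 diameter, from 11 to 17 out in -x. The hung plate's handle stands above the board's top.
- green_handle (a point): Centre of the black handle of the green sign, same shape and size as the yellow one, standing in the rack's other slot; it stays there.
There are look-alikes about, which are no part of the job. Of the things like the part that bears yellow_handle, leave any that is pink or red; of the rest the larger one is meant.

How it is judged:
By the outcome, as a careful person would: the job done as asked, in the order asked, and still so for the second after the job is handed in, with the robot touching nothing.
It also fails if it takes over 48 s, if anything falls off the work surface, if the arm or the gripper's body presses on something with over 40 N, if the wrist force passes 120 N, or if a joint passes its speed limit or range.

## Robot

A 6-joint arm with a two-finger parallel gripper is mounted at the origin on a cart in front of the work surface, level with it; the furniture and walls round the work are solid. World frame = base frame: x ahead of the robot, y to its left, z up, the work surface at z = 0. Lengths are in mm, angles in rad, forces in N, time in s.
With the tool pointing down it reaches from about 400 to 925 mm from the base axis. Payload 12.5 kg.
Tool frame: the origin (TCP) lies at the very end of the fingers, on their centre line; the grasp point (between the pads) lies 19 mm behind it; z points along the fingers, y is the direction in which the jaws open and shut (so a half turn about z gives the same grasp; the last joint's range is limited). The gripper opens to 95 mm and grips with 3 to 60 N. Pads are 20 mm wide; open, the fingers measure 119 mm over their backs; the gripper's body (75 mm by 180 mm) begins 59 mm behind the grasp point.
Start: joints at [1.243, 0.491, 1.559, -0, 1.092, -0.106], TCP at [137.472, 609.712, 214.661] pointing down, gripper open.
Joint ranges: [-3.1, 3.1], [-0.84, 2.19], [0.05, 2.79], [-1.13, 4.28], [0.06, 2.93], [-2.69, 2.69]. Speed limits (rad/s): [2.22, 2.22, 2.79, 3.14, 3.14, 3.14].

## Interface

Orientations are given as [roll, pitch, yaw] about the fixed x, y, z axes, in that order (R = Rz(yaw) Ry(pitch) Rx(roll)).
In Python, from cell import env gives the robot as it stands. The module is installed in compiled form; this text tells all that it offers.
- The arm moves only by the tool arm_command, never from a script. Its argument "deltas" is a list that holds one entry, the list of rows, each a list of 5 numbers: the closure, from 0 (fully open) to 1 (shut), then the shift along the world's x, y, z as a fraction of full scale, then the turn about the world's z as a fraction of full scale. In form: [[[grip, dx, dy, dz, twist], ...]]. A call has 1 to 12 rows; each row shifts and turns the pose as measured when the row begins; what a row does not reach is not made up. Full scale, the value 1, is 100 mm for a shift and pi/4 rad for a turn. A row lasts 1/12 s, in which the tool goes at most 41.7 mm and 7.16 degrees, less where a joint would pass 70% of its speed; a pose out of reach is approached as far as the arm can. A call with a number of a shift or a turn outside -1 to 1 is refused whole. A call with a gripper value outside its range is refused whole. The fingers move at their own pace and stop on an object; the grip force is fixed at half the most. Time passes only in rows, so rows that do not move let the fingers close. It gives the time, the measured TCP pose, the force and the opening at its end, in the units of the state.
- env.state(): the state, without advancing time (a new reading comes with each control period).
- env.read_camera(name): name is "side" or "top"; returns a dict with "frame" (480x640x3 uint8, red, green, blue), "fx", "fy", "cx", "cy" (pixels), "R" (3x3) and "t" (3): a world point X has camera coordinates R X + t. Camera axes: x right, y down, z forward; pixel columns grow to the right and rows downward; lengths in mm; the calibration is good to about 2 mm. A picture is of the moment at which its call begins. There is no depth.
- env.job_done(): hands the job in, once; it reports no verdict.
The state is a dict: "t": time; "joints": joint angles; "qvel": joint speeds; "tau": joint torques, N m; "eef_pos": TCP position; "tcp_rot": TCP orientation; "ft_force": force on the tool from outside, world axes, zero at the start; "moment": the same for the moment, N m; "opening": opening from 0.0 (shut) to 1.0 (fully open).
Only numpy, scipy, OpenCV 4.12 (cv2) and the standard library are available. Lean on these libraries where they do the work, as an engineer would, in place of code of your own. Each camera call takes 0.05 s, during which the arm holds its last target.

## Working session

There is one attempt and no reset: what is moved stays moved. The work goes in short steps, Python scripts to look and compute and a tool call to move; the robot and the scene stay as the last step left them, time stands still between calls to the robot, and variables do not carry over. Pictures are saved under pics/ and viewed, and the job is handed in when it is done.

Besides the shell and the picture viewer there is one more tool, called after ">>>" as name([rows], argument=value, ...), one row to a line, values as JSON. arm_command: Moves the arm, as the interface text tells. Its arguments: {"type":"object","properties":{"deltas":{"type":"array","items":{"type":"array","items":{"type":"array","items":{"type":"number","minimum":-1,"maximum":1}}}}},"required":["deltas"]}

```bash
mkdir -p pics; cat > h.py <<'E'
import numpy as np,cv2,pickle
def snap(env,name,tag):
    c=env.read_camera(name); cv2.imwrite(f'pics/{tag}.png',c['frame'][:,:,::-1]); pickle.dump(c,open(f'pics/{tag}.pkl','wb')); return c
def load(tag): return pickle.load(open(f'pics/{tag}.pkl','rb'))
def proj(c,X):
    p=np.array(c['R'])@np.array(X,float)+np.array(c['t']); return np.array([c['fx']*p[0]/p[2]+c['cx'],c['fy']*p[1]/p[2]+c['cy']])
def atplane(c,u,v,ax,val):
    R=np.array(c['R']);t=np.array(c['t']); o=-R.T@t; d=R.T@np.array([(u-c['cx'])/c['fx'],(v-c['cy'])/c['fy'],1]); return o+d*(val-o[ax])/d[ax]
def tri(cs,uvs):
    A=[];b=[]
    for c,(u,v) in zip(cs,uvs):
        R=np.array(c['R']);t=np.array(c['t']); o=-R.T@t; d=R.T@np.array([(u-c['cx'])/c['fx'],(v-c['cy'])/c['fy'],1]); d/=np.linalg.norm(d)
        P=np.eye(3)-np.outer(d,d); A.append(P); b.append(P@o)
    X,res,_,_=np.linalg.lstsq(np.vstack(A),np.hstack(b),rcond=None); return X,res
E
python3 - <<'E'
from h import *
from cell import env
print(env.state())
for n in('side','top'):
    c=snap(env,n,n+'0'); print(n,c['fx'],c['cx'],c['cy'],np.round(c['R'],3).tolist(),np.round(-np.array(c['R']).T@np.array(c['t'])).tolist())
E
```

```text
{'t': 0.0, 'joints': array([ 1.24342202e+00,  4.91578046e-01,  1.55945697e+00,  8.77730207e-06,
        1.09168897e+00, -1.05607808e-01]), 'qvel': array([-4.86137465e-04,  1.38885827e-03, -6.33845953e-04, -2.94700827e-04,
        1.32347305e-04, -8.91132678e-06]), 'tau': array([ 1.90468840e-03, -6.12632990e+01, -2.58190960e+01,  6.92763110e-02,
        4.80861089e-02, -1.13570204e-04]), 'eef_pos': array([137.37228337, 609.46582605, 214.04767239]), 'tcp_rot': array([-3.14046845e+00, -1.26996493e-04,  2.91982204e+00]), 'ft_force': array([-0.00338962, -0.01035224,  0.2138564 ]), 'moment': array([-0.04238869, -0.00632973,  0.00675939]), 'opening': 0.9978066092200785}
side 519.9381045607665 319.32744540142517 242.55259922406614 [[0.934, -0.357, 0.021], [-0.221, -0.623, -0.75], [0.28, 0.696, -0.661]] [266.0, -547.0, 770.0]
top 560.377763773911 319.73697587822454 243.58707712473628 [[0.024, -1.0, 0.008], [-0.997, -0.025, -0.069], [0.069, -0.006, -0.998]] [449.0, 112.0, 1170.0]
```

View pics/side0.png

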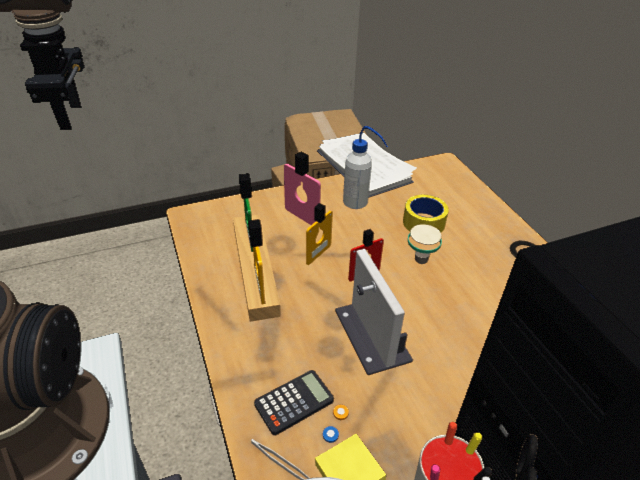

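View pics/top0.png

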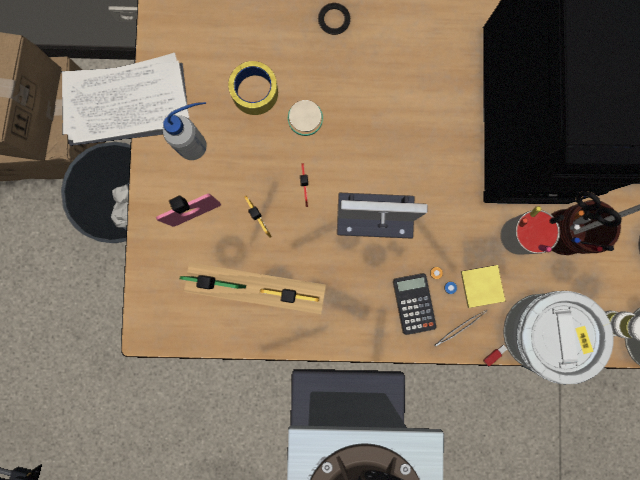

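```bash
python3 - <<'E'
import cv2,numpy as np
s=cv2.imread('pics/side0.png');t=cv2.imread('pics/top0.png')
z=lambda im,x,y,w,h,k:cv2.resize(im[y:y+h,x:x+w],None,fx=k,fy=k,interpolation=cv2.INTER_CUBIC)
cv2.imwrite('pics/c1.png',z(s,220,160,130,100*1+60,3.7)[:590])
cv2.imwrite('pics/c2.png',z(t,170,260,160,60,5))
cv2.imwrite('pics/c3.png',z(s,330,240,100,140,4))
cv2.imwrite('pics/c4.png',z(t,330,180,110,65,7))
E
```

```text
(no output)
```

View pics/c1.png

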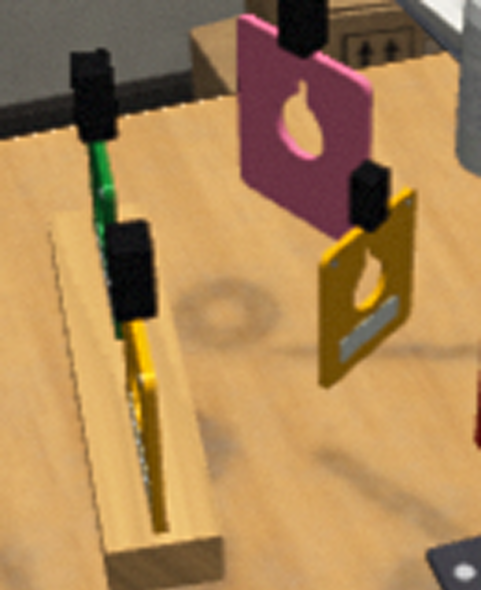

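View pics/c2.png

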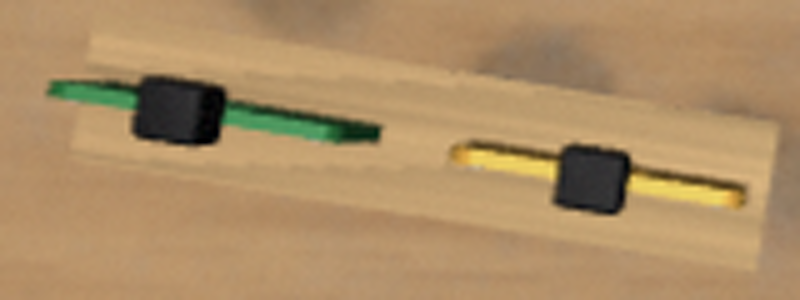

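View pics/c3.png

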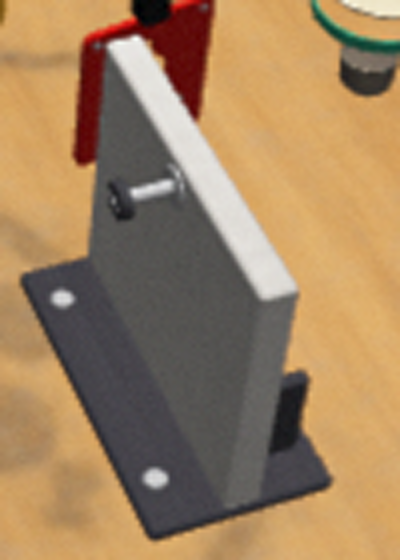

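View pics/c4.png

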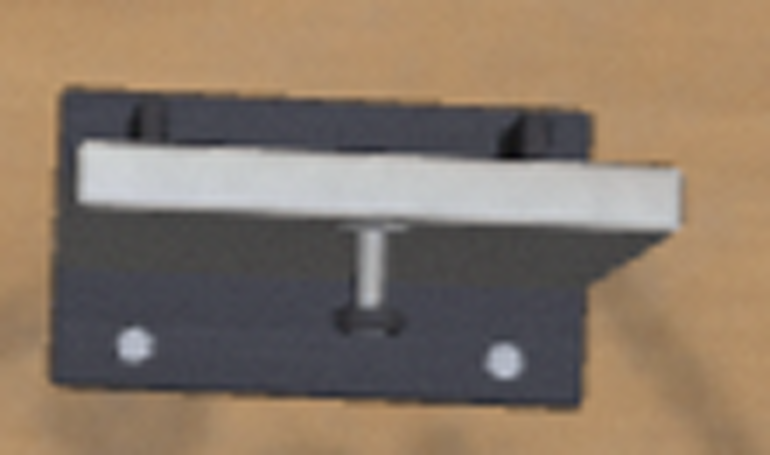

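The black handle standing on a plate could be any of five: the yellow sign in the rack, side (255,235) / top (288,295); the green one, top (205,282); the small orange-yellow sign, side (320,213) / top (255,213); pink, top (179,204); red, top (304,181). The rack's yellow one is meant: it is in the rack, and the larger of the non-pink, non-red ones. The close crop confirms it, and its front label seems to face the robot.

Next, model fits for the handle, plate and board.

```bash
cat > fit.py <<'E'
from h import *
from scipy.optimize import minimize
def box(x,y,z,yaw,sx,sy,sz):
    c,s=np.cos(yaw),np.sin(yaw)
    return [(x+c*a*sx/2-s*b*sy/2,y+s*a*sx/2+c*b*sy/2,z+d*sz/2) for a in(-1,1) for b in(-1,1) for d in(-1,1)]
S=4
def sil(c,pts,win,hull=True):
    x0,y0,w,h=win
    p=np.array([proj(c,q) for q in pts]); p=((p-[x0,y0]+.5)*S)
    m=np.zeros((h*S,w*S),np.uint8); hl=cv2.convexHull(p.astype(np.float32))
    cv2.fillConvexPoly(m,np.round(hl*16).astype(np.int32),1,shift=4)
    return cv2.resize(m.astype(np.float32),(w,h),interpolation=cv2.INTER_AREA)
def soft(c,win,lo,hi):
    x0,y0,w,h=win; g=c['frame'][y0:y0+h,x0:x0+w].max(2).astype(np.float32)
    return np.clip((hi-g)/(hi-lo),0,1)
def fit_handle(cams,wins,g0,z):
    obs=[soft(c,w,35,110) for c,w in zip(cams,wins)]
    def cost(p,idx=None):
        # p: x,y,yaw,z
        return sum(((sil(c,box(p[0],p[1],p[3],p[2],22,24,46),w)-o)**2).sum() for c,w,o in zip(cams,wins,obs))
    s0=np.array([[*g0,z]]+[[g0[0]+d[0],g0[1]+d[1],g0[2]+d[2],z+d[3]] for d in([8,0,0,0],[0,8,0,0],[0,0,.1,0],[0,0,0,6])])
    r=minimize(cost,s0[0],method='Nelder-Mead',options=dict(initial_simplex=s0,maxiter=500,xatol=.01,fatol=.01)); return r.x,r.fun
E
python3 - <<'E'
from fit import *
t=load('top0');s=load('side0')
# plate top-edge ends at z=140
for u,v in((261,291),(318.6,299)): print(atplane(t,u,v,2,140))
a=atplane(t,261,291,2,140);b=atplane(t,318.6,299,2,140);m=(a+b)/2
yaw=np.arctan2(*(a-b)[[1,0]])-np.pi/2; print('yaw',yaw,np.linalg.norm(a-b))
wt=(279,286,19,19);ws=(244,215,24,33)
for cams,w in(([t],[wt]),([s],[ws]),([t,s],[wt,ws])): print(fit_handle(cams,w,(m[0],m[1],yaw),162.5))
# board
for n,(u,v) in dict(fl=(78,207),fr=(680,230),bl=(80,143),br=(682,167)).items(): print(n,atplane(t,330+u/7,180+v/7,2,150))
for n,(u,v) in dict(fl=(105,50),fr=(262,298),bl=(138,38),br=(297,293)).items(): print('side',n,atplane(s,330+u/4,240+v/4,2,150))
# head centre front, shank root
X=tri([t,s],[(330+368/7,180+322/7),(330+121/4,240+200/4)]);print('head',X)
X=tri([t,s],[(330+374/7,180+230/7),(330+174/4,240+185/4)]);print('root',X)
E
```

```text
[430.99359156 210.59558642 140.        ]
[418.94950238 104.84823364 140.        ]
yaw -0.1134062613460507 106.43102321940373
(array([ 4.22781594e+02,  1.64355114e+02, -1.63347463e-01,  6.68457927e+01]), np.float64(7.359543800354004))
(array([ 4.34634303e+02,  2.07200752e+02, -1.56343713e-01,  1.18707264e+02]), np.float64(17.504133224487305))
(array([ 4.24468559e+02,  1.60186925e+02, -2.19432986e-01,  1.58865753e+02]), np.float64(57.033935546875))
fl [583.36801238  67.58207516 150.        ]
fr [581.28578914 -90.30331123 150.        ]
bl [600.26529541  67.42215939 150.        ]
br [597.93007326 -90.64657574 150.        ]
side fl [581.31027217  59.18979591 150.        ]
side fr [580.85692399 -93.211917   150.        ]
side bl [598.42386587  61.50251447 150.        ]
side br [595.0172946  -95.59976166 150.        ]
head (array([557.70982734, -11.31113123, 132.26991502]), array([1.6053871]))
root (array([581.99937633, -12.26770134, 133.76882461]), array([0.99408614]))
```

```bash
python3 - <<'E'
from fit import *
t=load('top0');s=load('side0')
wt=(276,283,25,25);ws=(242,213,28,37)
for lo,hi in((35,110),(30,80)):
  for cams,w in(([t],[wt]),([s],[ws]),([t,s],[wt,ws])):
    obs=[soft(c,q,lo,hi) for c,q in zip(cams,w)]
    f=lambda p:sum(((sil(c,box(p[0],p[1],162.5,-.12,22,24,46),q)-o)**2).sum() for c,q,o in zip(cams,w,obs))
    r=minimize(f,[425,158],method='Nelder-Mead',options=dict(initial_simplex=[[425,158],[433,158],[425,166]]));print(lo,np.round(r.x,1),r.fun)
# rack top edges z=35
P=[atplane(t,170+u/5,260+v/5,2,35) for u,v in((90,30),(780,125),(755,270),(75,155))]
print(np.round(P,1)); c=np.mean(P,0);print(c)
for a,b in((0,1),(3,2)): d=P[a]-P[b];print(np.arctan2(d[1],d[0])-np.pi/2,np.linalg.norm(d))
# overlay
im=t['frame'][:,:,::-1].copy();im2=s['frame'][:,:,::-1].copy()
k=5
def ov(c,pts,win,fn):
    x,y,w,h=win; im=cv2.resize(c['frame'][y:y+h,x:x+w,::-1],None,fx=k,fy=k,interpolation=cv2.INTER_CUBIC)
    for B in pts:
        p=np.array([proj(c,q) for q in B]); p=(p-[x,y]+.5)*k
        for i in range(8):
            for j in range(i):
                if bin(i^j).count('1')==1: cv2.line(im,tuple(map(int,p[i])),tuple(map(int,p[j])),(255,0,255),1)
    cv2.imwrite(fn,im)
B=[box(423.5,158,162.5,-.12,22,24,46),box(423.5,158,75,-.12,6,110,130)]
ov(t,B,(230,250,110,80),'pics/o1.png');ov(s,B,(215,190,80,120),'pics/o2.png')
E
```

```text
35 [425.2 159.4] 21.400428771972656
35 [423.3 158.1] 52.58121109008789
35 [424.2 159.4] 80.39402770996094
30 [424.9 159.3] 43.66929626464844
30 [423.2 158.3] 54.84410858154297
30 [424.3 159.3] 101.57637023925781
[[475.9 369.6  35. ]
 [444.4  89.9  35. ]
 [385.9  98.6  35. ]
 [425.5 373.6  35. ]]
[432.93195681 232.9445414   35.        ]
-0.11226960380757789 281.51305925296134
-0.14270848436359218 277.86319204176857
```

View pics/o1.png

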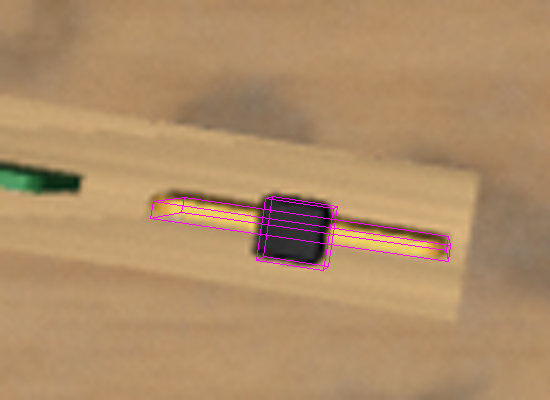

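View pics/o2.png

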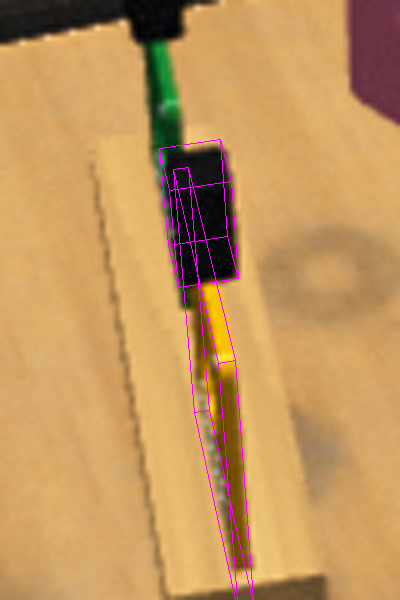

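>>> arm_command([
  [[0,0.15,-0.25,0.1,0.03],[0,0.2,-0.32,0.1,0.03],[0,0.22,-0.34,0.05,0.03],[0,0.22,-0.34,0,0.02],[0,0.22,-0.34,0,0.02],[0,0.22,-0.34,0,0],[0,0.22,-0.34,0,0],[0,0.22,-0.34,0,0],[0,0.22,-0.34,0,0],[0,0.22,-0.34,0,0]],
])

```text
t: 0.93
eef_pos: [347.5, 271.8, 236.3]
tcp_rot: [-3.137, -0.002, 3.038]
ft_force: [0.1, 0.8, -0.7]
opening: 1.002
```

>>> arm_command([
  [[0,0.2,-0.3,0,0],[0,0.2,-0.3,0,0],[0,0.15,-0.25,0,0],[0,0.05,-0.1,0,0],[0,0,0,0,0]],
])

```text
t: 1.35
eef_pos: [412.0, 165.9, 236.0]
tcp_rot: [-3.136, -0.001, 3.032]
ft_force: [-0.8, 0.4, 0.0]
opening: 0.999
```

>>> arm_command([
  [[0,0.12,-0.07,0,-0.01],[0,0.05,-0.03,-0.2,0],[0,0,0,-0.2,0],[0,0,0,0,0],[0,0,0,0,0]],
])

```text
t: 1.77
eef_pos: [429.0, 156.6, 195.3]
tcp_rot: [-3.137, -0.001, 3.021]
ft_force: [0.4, 0.2, 0.1]
opening: 1.004
```

```bash
python3 - <<'E'
from h import *
from cell import env
s=env.state();print(s['eef_pos'],s['tcp_rot'])
c=snap(env,'top','t1');d=snap(env,'side','s1')
a=cv2.resize(c['frame'][230:350,200:360,::-1],None,fx=3,fy=3,interpolation=2);b=cv2.resize(d['frame'][130:330,180:280,::-1],None,fx=3,fy=3,interpolation=2)[:600]
o=np.zeros((600,780,3),np.uint8);o[:360,:480]=a;o[:,480:]=b;cv2.imwrite('pics/v1.png',o)
E
```

```text
[428.97568823 156.57897757 195.26403325] [-3.13681976e+00 -1.37390977e-03  3.02143873e+00]
```

View pics/v1.png

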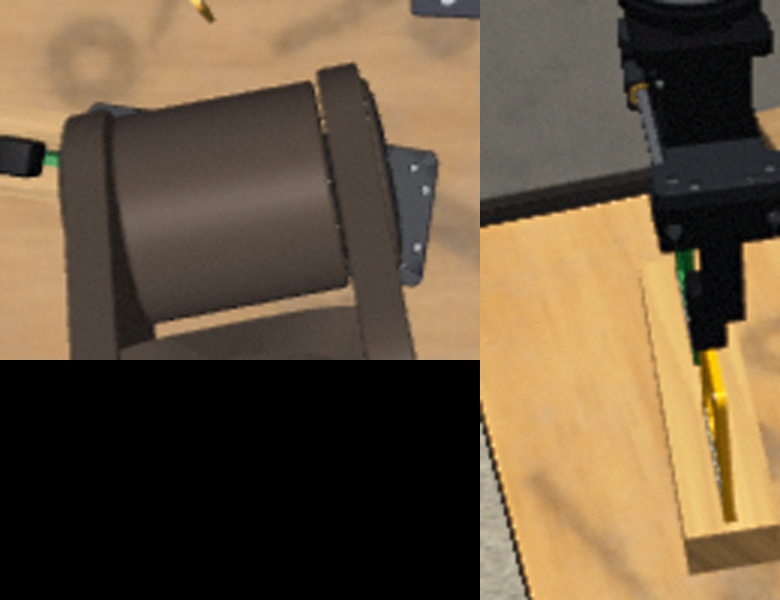

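The arm covers the top view. In the side view the fingers straddle the yellow handle (around (718,330) in the crop), in line with the plate. I'll correct x and y and go down.

>>> arm_command([
  [[0,-0.04,0.03,-0.05,0],[0,0,0,-0.15,0],[0,0,0,-0.15,0],[0,0,0,-0.1,0],[0,0,0,0,0],[0,0,0,0,0]],
])

```text
t: 2.37
eef_pos: [424.4, 162.7, 153.1]
tcp_rot: [-3.14, 0.007, 3.024]
ft_force: [0.2, 0.4, 0.9]
opening: 1.004
```

>>> arm_command([
  [[0,0,-0.03,-0.06,0],[0,0,0,0,0],[0,0,0,0,0]],
])

```text
t: 2.62
eef_pos: [424.7, 160.1, 148.4]
tcp_rot: [-3.141, 0.01, 3.025]
ft_force: [0.2, -0.6, 0.1]
opening: 0.998
```

>>> arm_command([
  [[0.5,0,0,-0.01,0],[0.7,0,0,0,0],[0.9,0,0,0,0],[1,0,0,0,0],[1,0,0,0,0],[1,0,0,0,0],[1,0,0,0,0],[1,0,0,0,0]],
])

```text
t: 3.28
eef_pos: [425.2, 160.1, 148.5]
tcp_rot: [3.141, 0.012, 3.025]
ft_force: [0.8, -0.6, 0.3]
opening: 0.497
```

>>> arm_command([
  [[1,0,0,0,0],[1,0,0,0,0],[1,0,0,0,0],[1,0,0,0,0],[1,0,0,0,0],[1,0,0,0,0],[1,0,0,0,0],[1,0,0,0,0]],
])

```text
t: 3.95
eef_pos: [425.0, 160.1, 148.4]
tcp_rot: [3.141, 0.011, 3.024]
ft_force: [0.6, -0.3, 0.6]
opening: 0.251
```

>>> arm_command([
  [[1,0,0,0,0],[1,0,0,0.05,0],[1,0,0,0.08,0],[1,0,0,0.1,0],[1,0,0,0.15,0],[1,0,0,0.2,0],[1,0,0,0.2,0],[1,0,0,0.2,0],[1,0,0,0.1,0],[1,0,0,0,0]],
])

```text
t: 4.78
eef_pos: [423.9, 159.7, 265.4]
tcp_rot: [-3.141, 0.011, 3.025]
ft_force: [0.7, -0.2, -0.5]
opening: 0.251
```

```bash
python3 - <<'E'
from h import *
from cell import env
s=env.state();print(s['eef_pos'],s['tcp_rot'],s['opening'])
d=snap(env,'side','s2')
cv2.imwrite('pics/v2.png',cv2.resize(d['frame'][100:330,160:320,::-1],None,fx=2.6,fy=2.6,interpolation=2)[:600])
E
```

```text
[423.89664669 159.73469481 265.42849518] [-3.14109302  0.0108018   3.02537106] 0.25134978497636123
```

View pics/v2.png

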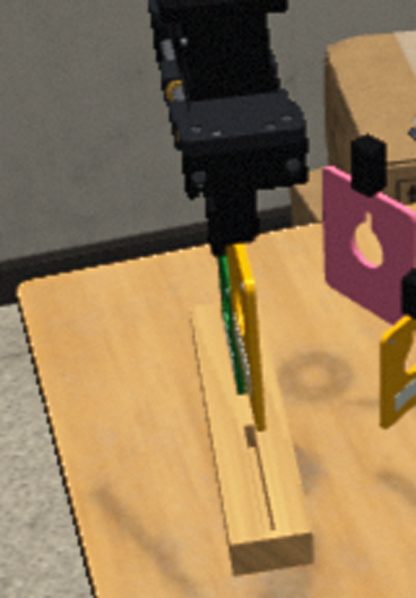

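>>> arm_command([
  [[1,0.05,-0.1,0,0.03],[1,0.1,-0.2,0,0.03],[1,0.1,-0.25,0,0.03],[1,0.1,-0.25,0,0.03],[1,0.1,-0.25,0,0.01],[1,0.1,-0.25,0,0],[1,0.1,-0.2,0,0],[1,0.05,-0.1,0,0],[1,0,0,0,0],[1,0,0,0,0]],
])

```text
t: 5.67
eef_pos: [491.6, -6.8, 258.2]
tcp_rot: [3.141, -0.001, 3.136]
ft_force: [-0.7, 0.1, -0.8]
opening: 0.251
```

>>> arm_command([
  [[1,0.08,-0.05,-0.15,-0.01],[1,0,0,-0.2,0],[1,0,0,-0.2,0],[1,0,0,0,0],[1,0,0,0,0],[1,0,0,0,0]],
])

```text
t: 6.17
eef_pos: [497.3, -6.2, 202.0]
tcp_rot: [3.14, -0.002, 3.132]
ft_force: [0.2, 0.5, -1.1]
opening: 0.252
```

```bash
python3 - <<'E'
from h import *
from cell import env
s=env.state();print(s['eef_pos'],s['tcp_rot'],s['opening'])
d=snap(env,'side','s3');snap(env,'top','t3')
cv2.imwrite('pics/v3.png',cv2.resize(d['frame'][190:390,270:430,::-1],None,fx=3,fy=3,interpolation=2)[:600])
E
```

```text
[497.29473186  -6.16513464 202.0340308 ] [ 3.14022468e+00 -2.25386817e-03  3.13245857e+00] 0.2520095969673063
```

View pics/v3.png

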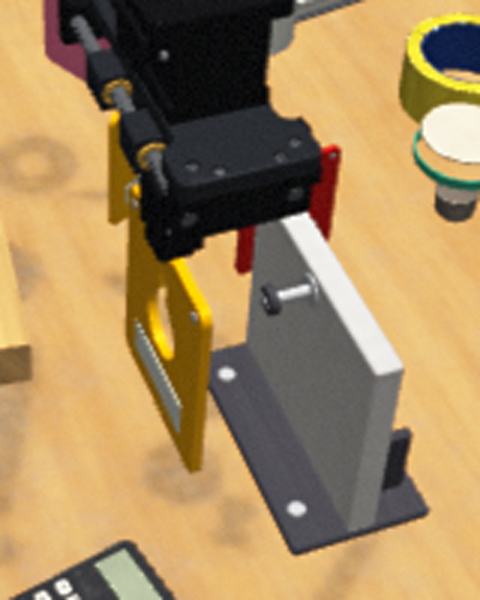

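View pics/t3.png

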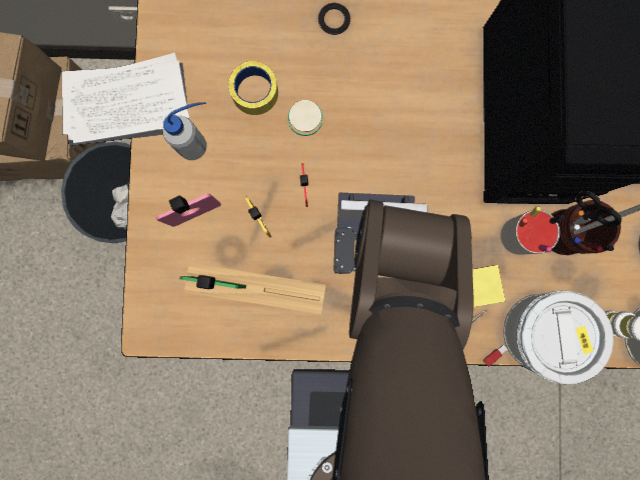

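The label is on the side facing the robot, so no half turn is needed. I'll overlay the sign model and the screw model on this picture, to check the hole against the screw in one camera.

```bash
cat > ov.py <<'E'
from h import *
def model(tcp,yaw,dz=14.1,off=(0,0,0),pitch=0,roll=0):
    from scipy.spatial.transform import Rotation as Ro
    R=Ro.from_euler('xyz',[roll,pitch,yaw]).as_matrix()
    H=np.array(tcp,float)+[0,0,dz]
    L=[]
    f=lambda P:[H+np.array(off)+R@np.array(p,float) for p in P]
    for x in(-3,3):
        L.append(f([(x,55,-22.5),(x,-55,-22.5),(x,-55,-152.5),(x,55,-152.5),(x,55,-22.5)]))
        L.append(f([(x,20*np.cos(a),-82.5+20*np.sin(a)) for a in np.linspace(0,6.283,40)]))
    return L
def screw(X,yaw):
    c,s=np.cos(yaw),np.sin(yaw); X=np.array(X,float); ex=np.array([c,s,0]);ey=np.array([-s,c,0]);ez=np.array([0,0,1.])
    ring=lambda d,r:[X+d*ex+r*(np.cos(a)*ey+np.sin(a)*ez) for a in np.linspace(0,6.283,30)]
    return [ring(-17,9),ring(-11,9),ring(11,3.5),[X-11*ex,X+11*ex],[X+11*ex+80*ey+15*ez,X+11*ex-80*ey+15*ez]]
def draw(c,LL,win,k,fn):
    x,y,w,h=win; im=cv2.resize(c['frame'][y:y+h,x:x+w,::-1],None,fx=k,fy=k,interpolation=cv2.INTER_CUBIC)
    for L,col in LL:
        for P in L:
            p=(np.array([proj(c,q) for q in P])-[x,y]+.5)*k
            cv2.polylines(im,[np.round(p*8).astype(np.int32)],False,col,1,cv2.LINE_AA,shift=3)
    cv2.imwrite(fn,im)
E
python3 - <<'E'
from ov import *
draw(load('s3'),[(model((497.3,-6.2,202),-.009),(255,0,255)),(screw((571,-11.6,135),-.014),(0,255,0))],(300,230,120,120),5,'pics/o3.png')
draw(load('top0'),[(screw((571,-11.6,135),-.014),(0,255,0))],(330,180,110,65),7,'pics/o4.png')
E
```

```text
(no output)
```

View pics/o3.png

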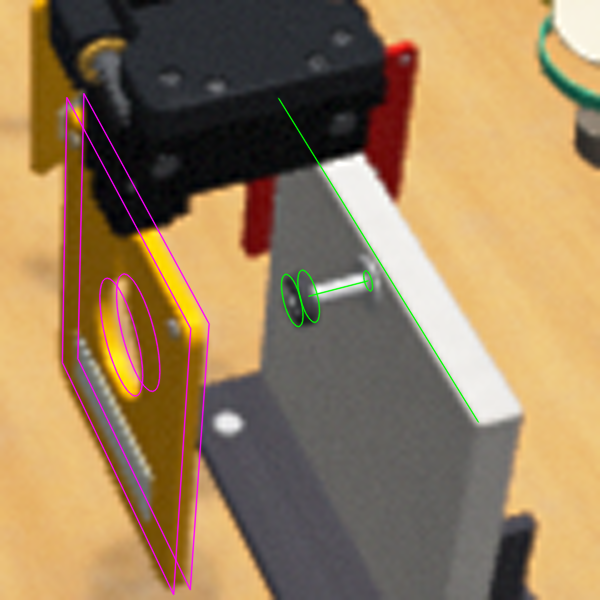

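View pics/o4.png

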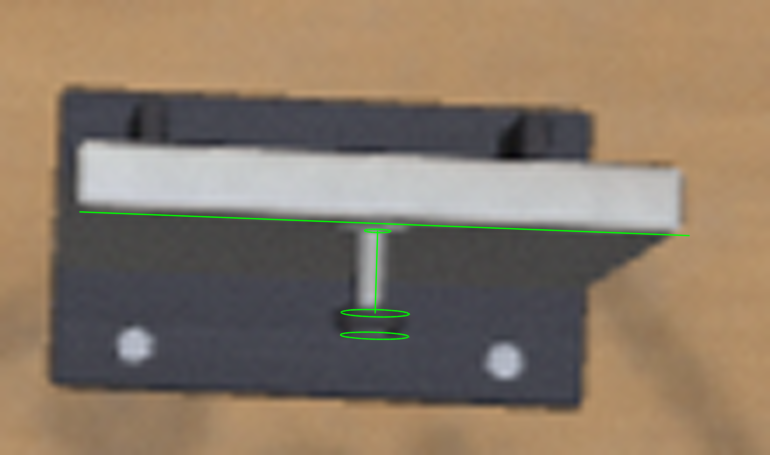

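>>> arm_command([
  [[1,0.1,-0.05,0.01,-0.005],[1,0.1,0,0,0],[1,0.1,0,0,0],[1,0.05,0,0,0],[1,0,0,0,0],[1,0,0,0,0]],
])

```text
t: 6.77
eef_pos: [538.5, -12.3, 207.3]
tcp_rot: [3.141, 0.006, 3.128]
ft_force: [-0.1, 0.2, -2.0]
opening: 0.252
```

```bash
python3 - <<'E'
from ov import *
from cell import env
s=env.state();print(s['eef_pos'],s['tcp_rot'],s['opening'])
d=snap(env,'side','s4')
draw(d,[(model(s['eef_pos'],s['tcp_rot'][2]-np.pi),(255,0,255)),(screw((571,-11,135),-.014),(0,255,0))],(310,230,100,120),5,'pics/o5.png')
draw(d,[],(310,230,100,120),5,'pics/o5b.png')
E
```

```text
[538.50407084 -12.29004995 207.30023794] [3.14134233 0.00602564 3.12759677] 0.2523574971116989
```

View pics/o5.png

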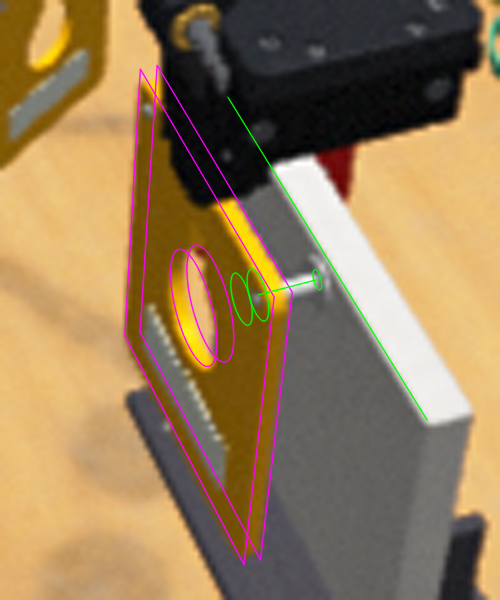

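View pics/o5b.png

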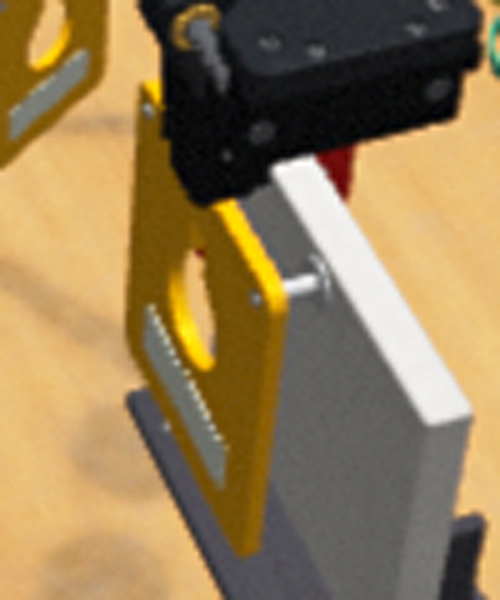

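>>> arm_command([
  [[1,0,0.01,-0.04,0],[1,0,0,0,0],[1,0.08,0,0,0],[1,0.08,0,0,0],[1,0.06,0,0,0],[1,0,0,0,0],[1,0,0,0,0]],
])

```text
t: 7.4
eef_pos: [562.1, -11.1, 202.9]
tcp_rot: [3.141, 0.005, 3.128]
ft_force: [0.6, 0.1, -1.4]
opening: 0.25
```

```bash
python3 - <<'E'
from ov import *
from cell import env
s=env.state();print(s['eef_pos'],s['tcp_rot'],s['opening'])
d=snap(env,'side','s5')
draw(d,[(model(s['eef_pos'],s['tcp_rot'][2]-np.pi),(255,0,255)),(screw((571,-11,135),-.014),(0,255,0))],(310,230,100,120),5,'pics/o6.png')
draw(d,[],(310,230,100,120),5,'pics/o6b.png')
E
```

```text
[562.12803777 -11.09373604 202.85747995] [3.14125741 0.00549103 3.1275177 ] 0.2503893447559307
```

View pics/o6.png

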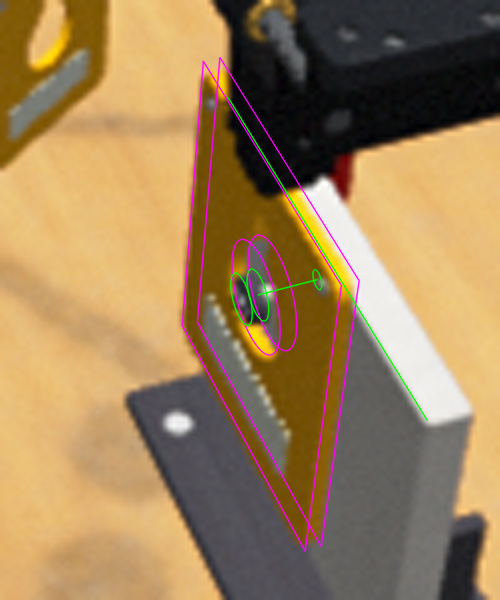

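View pics/o6b.png

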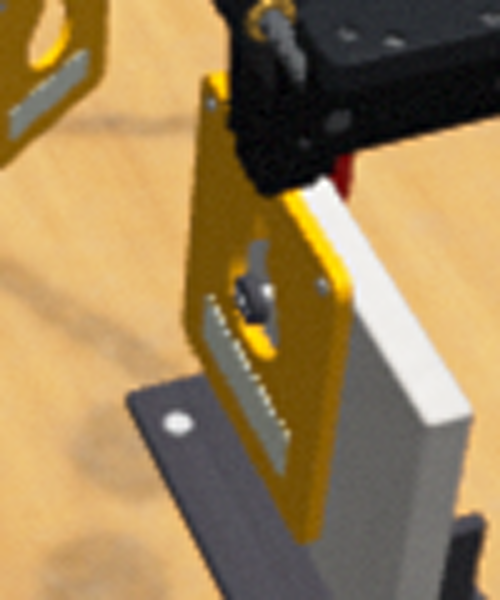

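The head is inside the hole, centred at (255,298) in the crop. I'll go in the last 9 mm and lower partway.

>>> arm_command([
  [[1,0.06,0,0,0],[1,0.03,0,0,0],[1,0,0,0,0],[1,0,0,-0.06,0],[1,0,0,-0.06,0],[1,0,0,0,0],[1,0,0,0,0]],
])

```text
t: 8.03
eef_pos: [571.4, -11.1, 189.3]
tcp_rot: [3.141, 0.005, 3.127]
ft_force: [0.8, 0.3, -0.8]
opening: 0.253
```

```bash
python3 - <<'E'
from ov import *
from cell import env
s=env.state();print(s['eef_pos'],s['tcp_rot'],s['opening'],s['ft_force'])
d=snap(env,'side','s6')
draw(d,[(model(s['eef_pos'],s['tcp_rot'][2]-np.pi),(255,0,255)),(screw((571,-11,135),-.014),(0,255,0))],(320,250,80,100),6,'pics/o7.png')
draw(d,[],(320,250,80,100),6,'pics/o7b.png')
E
```

```text
[571.43960388 -11.08438295 189.3400763 ] [3.14120755 0.00484723 3.12742281] 0.2534797999942103 [ 0.77807432  0.274869   -0.75316343]
```

View pics/o7.png

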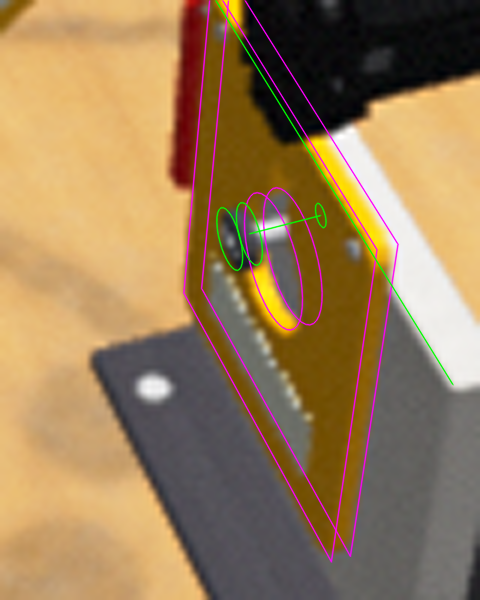

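View pics/o7b.png

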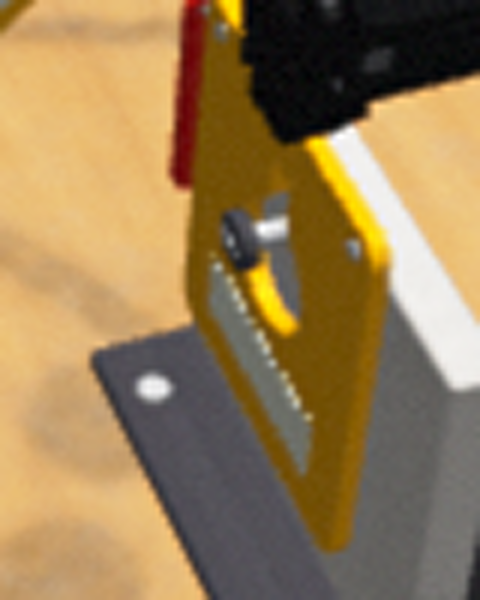

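>>> arm_command([
  [[1,0,0,-0.04,0],[1,0,0,-0.04,0],[1,0,0,-0.02,0],[1,0,0,0,0],[1,0,0,0,0]],
])

```text
t: 8.5
eef_pos: [571.2, -11.1, 178.3]
tcp_rot: [3.141, 0.005, 3.127]
ft_force: [-0.2, -1.0, -0.8]
opening: 0.253
```

```bash
python3 - <<'E'
from ov import *
from cell import env
s=env.state();print(s['eef_pos'],s['tcp_rot'],s['opening'],s['ft_force'],s['moment'])
d=snap(env,'side','s7')
draw(d,[],(320,250,80,80),7,'pics/o8b.png')
E
```

```text
[571.1980588  -11.08258253 178.29024768] [3.14118145 0.00464107 3.12740407] 0.2531943480376817 [-0.23211919 -1.0333005  -0.78464414] [ 0.07495828 -0.05679882 -0.03280951]
```

View pics/o8b.png

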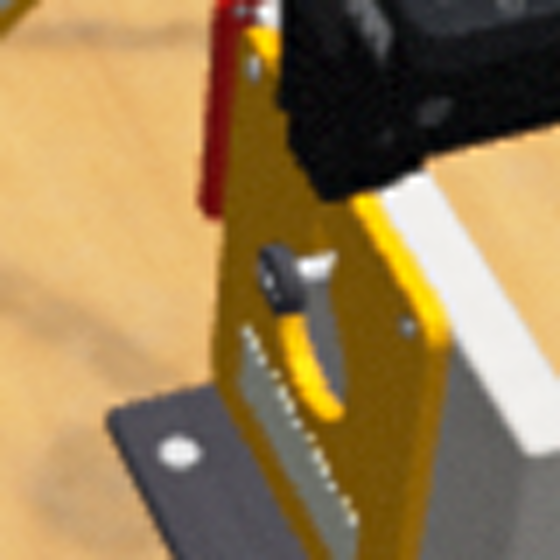

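>>> arm_command([
  [[1,0,0,-0.03,0],[1,0,0,-0.02,0],[1,0,0,-0.01,0],[1,0,0,0,0]],
])

```text
t: 8.88
eef_pos: [571.3, -11.1, 172.0]
tcp_rot: [3.141, 0.005, 3.127]
ft_force: [-0.3, -0.9, -2.0]
opening: 0.252
```

>>> arm_command([
  [[1,0,0,-0.01,0],[1,0,0,-0.01,0],[1,0,0,0,0]],
])

```text
t: 9.13
eef_pos: [571.4, -11.1, 169.8]
tcp_rot: [3.141, 0.005, 3.127]
ft_force: [-0.5, -0.1, -1.8]
opening: 0.249
```

>>> arm_command([
  [[1,0,0,-0.01,0],[1,0,0,0,0]],
])

```text
t: 9.3
eef_pos: [571.4, -11.1, 168.7]
tcp_rot: [3.141, 0.005, 3.127]
ft_force: [0.5, -0.9, -1.3]
opening: 0.251
```

>>> arm_command([
  [[1,0,0,-0.01,0],[1,0,0,0,0]],
])

```text
t: 9.47
eef_pos: [571.6, -11.1, 168.4]
tcp_rot: [3.141, 0.006, 3.127]
ft_force: [-1.1, 0.6, -0.4]
opening: 0.253
```

>>> arm_command([
  [[1,0,0,-0.01,0],[1,0,0,0,0],[1,0,0,0,0]],
])

```text
t: 9.72
eef_pos: [571.7, -11.1, 168.5]
tcp_rot: [3.142, 0.008, 3.127]
ft_force: [-0.2, 0.2, -0.9]
opening: 0.252
```

```bash
python3 - <<'E'
from ov import *
from cell import env
s=env.state();print(s['eef_pos'],s['tcp_rot'],s['opening'],s['ft_force'],s['moment'])
d=snap(env,'side','s8')
draw(d,[],(320,240,80,80),7,'pics/o9b.png')
E
```

```text
[571.71088429 -11.12651069 168.54325073] [3.1415707  0.00755874 3.1274862 ] 0.25153927073535587 [-0.19051049  0.19952683 -0.86618067] [0.01420653 0.03367706 0.00202254]
```

View pics/o9b.png

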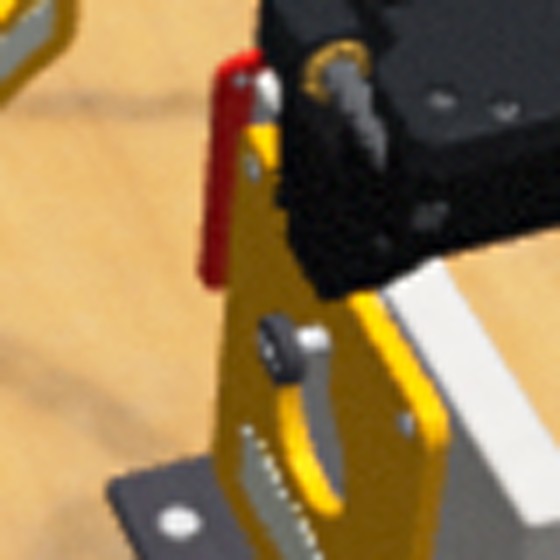

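The sign is seated: z stopped at 168.5, about where I predicted 168.9. Now release.

>>> arm_command([
  [[0.72,0,0,0,0],[0.7,0,0,0,0],[0.65,0,0,0,0],[0.5,0,0,0,0],[0.4,0,0,0,0],[0.4,0,0,0,0],[0.4,0,0,0,0]],
])

```text
t: 10.35
eef_pos: [572.0, -11.2, 168.0]
tcp_rot: [3.142, 0.008, 3.127]
ft_force: [-0.1, 0.8, 0.6]
opening: 0.569
```

```bash
python3 - <<'E'
from ov import *
from cell import env
s=env.state();print(s['eef_pos'],s['tcp_rot'],s['opening'],s['ft_force'])
d=snap(env,'side','s9')
draw(d,[],(310,220,110,110),5,'pics/o10.png')
E
```

```text
[572.03761531 -11.20256884 168.03147702] [3.14158475 0.00784338 3.12742567] 0.5689900833856922 [-0.06577716  0.78651412  0.61825791]
```

View pics/o10.png

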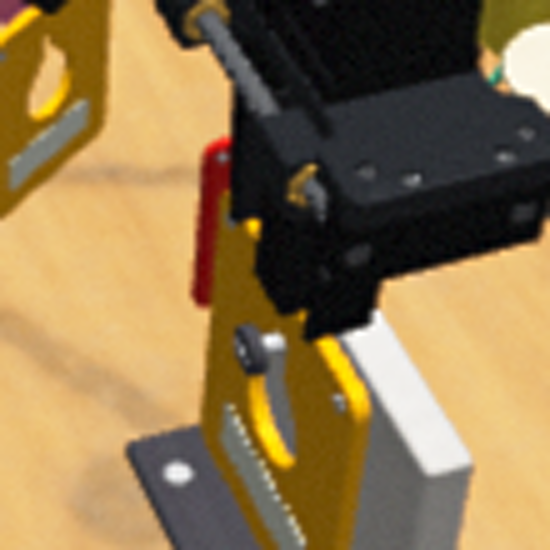

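The sign hangs and the jaws are clear of the handle. I'll retreat straight up, then back towards the robot so the top camera can see.

>>> arm_command([
  [[0.4,0,0,0.03,0],[0.4,0,0,0.1,0],[0.4,0,0,0.2,0],[0.4,0,0,0.25,0],[0.4,0,0,0.25,0],[0.4,0,0,0.25,0],[0.4,0,0,0.1,0],[0.4,0,0,0,0]],
])

```text
t: 11.07
eef_pos: [570.6, -11.0, 295.7]
tcp_rot: [3.142, 0.007, 3.127]
ft_force: [0.7, 1.2, 0.2]
opening: 0.599
```

>>> arm_command([
  [[0.4,-0.1,0.1,0,0],[0.4,-0.15,0.25,0,0],[0.4,-0.15,0.3,0,0],[0.4,-0.15,0.3,0,0],[0.4,-0.15,0.3,0,0],[0.4,-0.1,0.3,0,0],[0.4,-0.05,0.3,0,0],[0.4,0,0.3,0,0],[0.4,0,0.3,0,0],[0.4,0,0.2,0,0],[0.4,0,0.1,0,0],[0.4,0,0,0,0]],
])

```text
t: 12.07
eef_pos: [467.5, 277.0, 289.2]
tcp_rot: [-3.139, -0.004, 3.125]
ft_force: [-0.5, -0.4, -0.1]
opening: 0.6
```

```bash
python3 - <<'E'
from ov import *
from cell import env
s=env.state();print(s['t'],s['eef_pos'],s['opening'],s['ft_force'])
d=snap(env,'side','s10');t=snap(env,'top','t10')
M=(model((571.5,-11,168.9),-.014),(255,0,255));Q=(screw((571,-11,135),-.014),(0,255,0))
draw(d,[],(310,220,110,140),4,'pics/a.png');draw(t,[],(330,180,110,65),4,'pics/b.png');draw(d,[M],(310,220,110,140),4,'pics/c.png');
a,b,c=[cv2.imread(f'pics/{x}.png') for x in 'abc'];o=np.zeros((560,780,3),np.uint8)
a=cv2.resize(a,(340,433));c=cv2.resize(c,(340,433));o[:433,:340]=a;o[:433,345:685]=c;cv2.imwrite('pics/f1.png',o)
E
```

```text
12.0667 [467.46144988 277.02953515 289.24156758] 0.600298584322961 [-0.50100329 -0.41619623 -0.08279276]
```

View pics/f1.png

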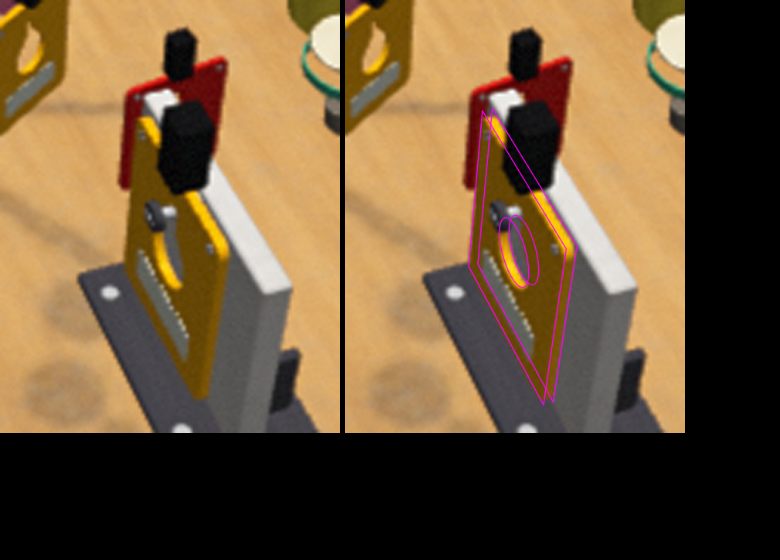

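View pics/t10.png

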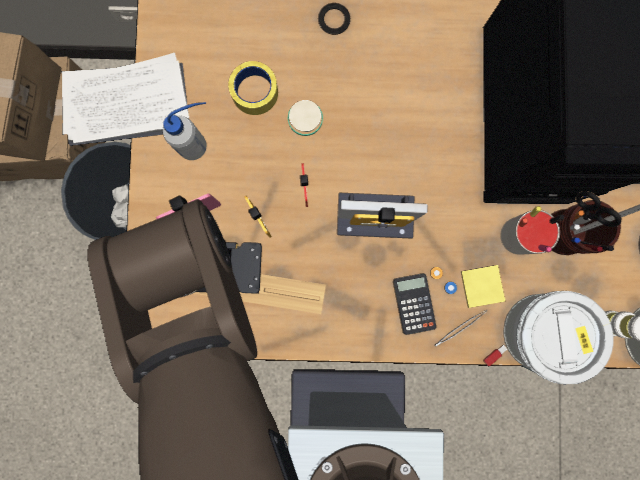

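View pics/s10.png

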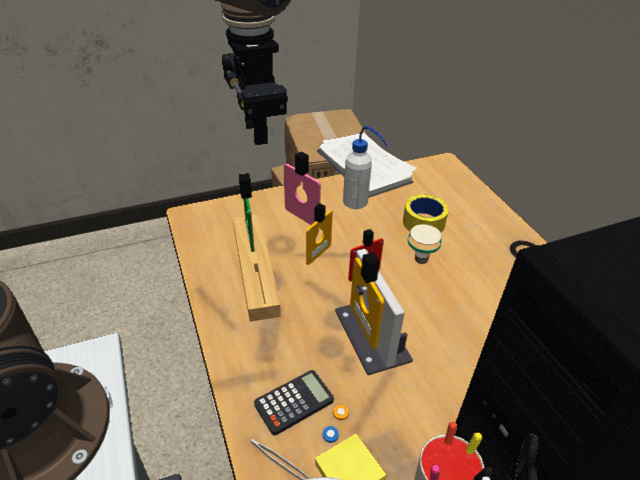

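The sign hangs at the modelled seat pose and the green sign is still in the rack. I'll wait briefly and compare pictures to be sure nothing moves.

>>> arm_command([
  [[0.4,0,0,0,0],[0.4,0,0,0,0],[0.4,0,0,0,0],[0.4,0,0,0,0],[0.4,0,0,0,0],[0.4,0,0,0,0],[0.4,0,0,0,0],[0.4,0,0,0,0]],
])

```text
t: 12.83
eef_pos: [468.7, 269.9, 289.7]
tcp_rot: [-3.138, -0.003, 3.117]
ft_force: [-0.1, 0.6, 0.5]
opening: 0.595
```

```bash
python3 - <<'E'
from ov import *
from cell import env
d=snap(env,'side','s11');o=load('s10')
f=lambda c,w:c['frame'][w[1]:w[3],w[0]:w[2]].astype(float)
for w in((330,240,420,370),(235,170,280,320)): print(np.abs(f(d,w)-f(o,w)).mean(), np.abs(f(d,w)-f(o,w)).max())
w=(235,170,256,250); print('green',np.abs(f(d,w)-f(load('side0'),w)).mean())
print(env.state()['t']); print(env.job_done())
E
```

```text
1.802165242165242 16.0
1.6249876543209876 14.0
green 11.809325396825397
12.8833
the job is handed in; nothing more can be done
None
```

I took the yellow sign out of the rack and hung it on the board's screw with its front label facing out. I then moved the gripper well clear and handed the job in at 12.9 s; no verdict is reported.

- **Seating:** lowering stopped within about 0.5 mm of the height I expected for the screw at the top of the slot. Wrist force readings stayed within about 2 N.
- **Hanging freely:** in the last pictures the sign is upright and matches the modelled seat pose. Two side pictures about 0.8 s apart differed only by image noise, so it isn't swinging.
- **Green sign:** it still stands in its slot in the side picture. The numeric before/after check there was inconclusive, at 11.8 grey levels mean difference. I think that is the removed yellow sign and changed shadows in the crop, but I did not separate these. The arm hid it from the top camera at the end, so I rely on the side view.

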